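Right the upside-down tin from under the pegs

TASK

The square metal tin under the pegs of the small pegboard stands upside down. Draw it across the ledge, still upside down, until it is completely out from under the pegs, then tip it over an edge a quarter turn at a time, letting it rest flat on its side after the first turn, until its round lid faces up, and leave it standing there clear of the pegs. Never lift it clear of the ledge, do not knock into the pegboard, and leave the cup, jar, block, bowl, case and spoon where they are.

Things in the scene. Friction and masses are not known exactly. Their poses are not given: they have to be found in the camera images.
- tin: Loose bare-metal box-shaped tin, 62 mm along its x axis (the width to pinch), 70 mm along y and z, edges rounded 3 mm, 0.25 to 0.5 kg. Origin at the centre of the box. Lid on its -z face. It starts on its lid: z up, origin 35 mm above the ledge (ledge top is height 0), 5 to 20 mm from the pegboard's face and within 30 mm of its middle, y axis towards the board within 0.12 rad.
- tin_lid (a point): Centre of the tin's lid, on its -z face: flat round press-in lid, 55 mm across, with dark rim and small dark lever tab. The opposite (+z) face is the underside, with four small flat rubber dots. Lid and dots stand out under 2 mm and do not affect how the tin rests.
- board: Fixed upright green pegboard, 460 mm long along its x axis, 14 mm thick, 240 mm high, on the robot's left, facing the ledge's middle. Origin on its front face, mid-length, at ledge level; the face looks along its -y axis, z up. The ledge is clear from the face out to 450 mm, for 110 mm either side of the board's middle.
- pegs (a point): Middle of the row of peg ends, 90 mm out from the board's face and 170 mm above the ledge. Six level wooden pegs, 12 mm thick with 18 mm beads at the ends, stick out from the face to here along the board's -y, at x = -190, -114, -38, 38, 114, 190 mm of the board.
- hung (a point): Point 35 mm out from the board's face at peg height, mid-length. In this plane hang, swinging on the pegs within 50 mm of the face, a purple teething ring (board x = -38 mm) and a steel sippy lid (x = 38 mm), both reaching down to about 105 mm above the ledge, and a rattle (x = -190 mm) and a comb (x = 190 mm), reaching down to about 30 mm.
- cup: Bystander: open white plastic cup, 64 mm across, 85 mm high, origin at the centre of its underside; in front of one end of the pegboard, about 180 mm from the board's middle.
- jar: Bystander: closed glass jar, 60 mm across, 75 mm high, origin at the centre of its underside; in front of the other end of the pegboard. Cup and jar may have changed places.
- block: Bystander: plain wooden cube, 45 mm, origin at the centre of its underside; far side of the ledge.
- bowl: Bystander: white bowl, 120 mm across, 45 mm high, origin at the centre of its underside; right side of the ledge.
- case: Bystander: grey round plastic case, 60 mm across, 28 mm high, origin at the centre of its underside; right side of the ledge.
- spoon: Bystander: metal spoon with a wooden handle, 150 mm long, lying flat on the right side of the ledge, along its x axis.
Things that resemble listed ones, but are neither listed nor needed, are in the scene too. Leave any blue or yellow look-alike of the tin alone.

How it is judged:
On the way, in this order (a step that is already met when the one before it is completed fails the run):
1. the tin has been drawn completely out from under the pegs (its centre at least 125 mm from the board's face), still upside down (y of tin in the frame of board below -0.125 m and angle between tin's own z axis and vertical below 0.25 rad), for 0.1 s.
2. the tin lies at rest flat on a side, out from under the pegs (angle between tin's own z axis and vertical between 1.42 and 1.72 rad and height (world z) of tin below 0.041 m and linear speed of tin below 0.03 m/s and y of tin in the frame of board below -0.12 m), for 0.2 s.
At the end, for the whole second after the job is handed in: The tin stands at rest on the ledge on its feet, lid up (within 0.1 rad), let go, and out from under the pegs (its centre more than 120 mm from the board's face) (angle between tin's own z axis and vertical above 3.04 rad and height (world z) of tin between 0.031 and 0.039 m and linear speed of tin below 0.02 m/s and angular speed of tin below 0.2 rad/s and y of tin in the frame of board below -0.12 m); the robot touches nothing.
It fails at once if the tin is lifted clear of the ledge (its centre above 75 mm) (height (world z) of tin above 0.075 m).
It fails at once if the robot knocks into the pegboard, its pegs or what hangs there (over 12 N) (contact force between any of the arm, the fingers and board above 12 N).
It fails at once if a bystander is shifted by more than 30 mm (distance of any of cup, jar, block, bowl, case, spoon from where it was at the start of the episode above 0.03 m).
It also fails if it takes over 58 s, if anything falls off the work surface, if the arm or the gripper's body presses on something with over 40 N, if the wrist force passes 120 N, or if a joint passes its speed limit or range.

ROBOT

A 6-joint arm with a two-finger parallel gripper is mounted at the origin on the work surface. World frame = base frame: x ahead of the robot, y to its left, z up, the work surface at z = 0. Lengths are in m, angles in rad, forces in N, time in s.
With the tool pointing down it reaches from about 0.25 to 0.725 m from the base axis. Payload 4 kg.
Tool frame: the origin (TCP) lies at the very end of the fingers, on their centre line; the grasp point (between the pads) lies 19 mm behind it; z points along the fingers, y is the line along which they close (so a half turn about z gives the same grasp; the last joint's range is limited). The gripper opens to 85 mm and grips with 20 to 120 N. Pads are 22 mm wide; open, the fingers measure 114 mm over their backs; the gripper's body (76 mm by 85 mm) begins 54 mm behind the grasp point. The pads swing forward as they close: fully open they stand 13 mm farther back than shut.
Start: joints at [-1.279, 0.241, 0.005, 1.335, 0, 1.571], TCP at [0.144, -0.479, 0.231] pointing down, gripper open.
Joint ranges: [-2.72, 2.72], [-1.05, 1.87], [-1.09, 1.28], [-1.99, 2.15], [-1.42, 1.44], [-3.14, 3.14]. Speed limits (rad/s): [2.79, 2.79, 3.14, 3.14, 3.14, 3.14].

INTERFACE

Orientations are given as a unit quaternion [x, y, z, w].
In Python, from workcell import bot, vision, workorder, boxes_of gives the robot as it stands.
- The arm moves only by the tool send_rows, never from a script. Its argument "motion" is text: rows parted by semicolons, each of 5 numbers parted by spaces: the closure, from -1 (fully open) to 1 (shut), so that 0 is half open, then the shift along the tool's x, y, z in cm, then the turn about the tool's z in rad. In form: claw x y z twist; .... A call has 1 to 5 rows; each row is the pose to reach, as a shift and turn from the pose commanded when the call began, along the tool's axes at that moment; what a row does not reach only later rows make up. A row lasts 1/10 s, in which the tool goes at most 50 mm and 8.59 degrees, less where a joint would pass 70% of its speed; a pose out of reach is approached as far as the arm can. A call with a gripper value outside its range is refused whole. The fingers move at their own pace and stop on an object; the grip force is fixed at half the most. Time passes only in rows, so rows that repeat a pose let the fingers close. It gives the time, the measured TCP pose, the force, the opening and the grip force at its end, in the units of the state.
- bot.get_obs(): the state, without advancing time (a new reading comes with each control period).
- vision.camera(name): name is "scene" or "top"; returns the picture (480x640x3 uint8, red, green, blue); there is no depth.
- vision.camera_model(name): a dict with "fov_y" (degrees; the focal length in pixels is half the picture's height over the tangent of half this angle, whatever the lens; pixels are square), "cx", "cy" (the principal point, pixels), "k1" (the pictures are not rectified: a ray, as slopes to the right and down, at radius r is drawn at 1 + k1 r^2 times it, then the intrinsics apply), "world_from_camera" (4x4, takes a point from camera to world coordinates). Camera axes: x right, y down, z forward; pixel columns grow to the right and rows downward; lengths in m; the calibration is good to about 2 mm. A picture is of the moment at which its call begins. camera_model takes no time and is no camera call.
- workorder.job_done(): hands the job in; it is judged then, once.
Trained networks look in the newest picture that a camera, given by its name, has taken for a name from the list of things; names that differ only in an ending like _2 or _b are one class to them, and where a whole thing is asked for, a point or a joint stands for the part that bears it (a point fixed in the world has none). Each returns a list of dicts, best first, with "conf" (0 to 1); they miss things now and then, are a little off and sometimes report something else, mostly with a low value. They report only what shows in the picture. A call takes as long as a camera call. They do not tell look-alikes from the thing itself.
- boxes_of(camera, target): "rect" ([centre column, centre row, width, height] in pixels, round what is visible of it).
The state is a dict: "clock": time; "joint_pos": joint angles; "joint_vel": joint speeds; "tau": joint torques, N m; "eef_pos": TCP position; "tool_rot": TCP orientation; "ft_force": force on the tool from outside, world axes, zero at the start; "ft_torque": the same for the moment, N m; "grip_width": finger opening in m; "grasp_force": force on a finger pad.
Only numpy, scipy, OpenCV 4.12 (cv2) and the standard library are available. Lean on these libraries where they do the work, as an engineer would, in place of code of your own. Each camera call takes 0.05 s, during which the arm holds its last target. There are 200 camera calls.

## Working session

There is one attempt and no reset: what is moved stays moved. The work goes in short steps, Python scripts to look and compute and a tool call to move; the robot and the scene stay as the last step left them, time stands still between calls to the robot, and variables do not carry over. Pictures are saved under pics/ and viewed, at most 10 in all, crops included, and the job is handed in when it is done.

Besides the shell and the picture viewer there is one more tool, called after ">>>" as name(argument=value, ...) on one line, values as JSON. send_rows: Moves the arm, as the interface text tells. Its arguments: {"type":"object","properties":{"motion":{"type":"string"}},"required":["motion"]}

```bash
mkdir -p pics; ls; cat > h.py <<'E'
import numpy as np, cv2
from workcell import bot, vision, workorder, boxes_of
def proj(cam,P):
    m=vision.camera_model(cam); T=np.linalg.inv(np.array(m["world_from_camera"])); f=240/np.tan(np.radians(m["fov_y"])/2)
    p=np.atleast_2d(P)@T[:3,:3].T+T[:3,3]; s=p[:,:2]/p[:,2:]; s=s*(1+m["k1"]*(s**2).sum(1,keepdims=True))
    return s*f+[m["cx"],m["cy"]]
def back(cam,px,h):
    m=vision.camera_model(cam); W=np.array(m["world_from_camera"]); f=240/np.tan(np.radians(m["fov_y"])/2)
    K=np.array([[f,0,m["cx"]],[0,f,m["cy"]],[0,0,1.]])
    d=(np.atleast_2d(px)-[m["cx"],m["cy"]])/f; s=d.copy()
    for _ in range(30): s=d/(1+m["k1"]*(s**2).sum(1,keepdims=True))
    r=np.c_[s,np.ones(len(s))]@W[:3,:3].T; t=(h-W[2,3])/r[:,2:]
    return W[:3,3]+t*r
E
python3 - <<'E'
from h import *
np.set_printoptions(precision=3,suppress=True)
for c in("scene","top"):
    cv2.imwrite(f"pics/{c}0.png",vision.camera(c)[:,:,::-1]); m=vision.camera_model(c); print(c,m["fov_y"],m["k1"],np.array(m["world_from_camera"]))
    for t in("tin","board","cup","jar"): print(t,[(np.round(b["rect"]),round(b["conf"],2)) for b in boxes_of(c,t)])
print(bot.get_obs())
E
```

```text
pics
scene 53.26543549700083 -0.07659891363492845 [[ 0.638  0.507 -0.58   1.182]
 [ 0.77  -0.396  0.501 -0.524]
 [ 0.024 -0.766 -0.643  0.894]
 [ 0.     0.     0.     1.   ]]
tin [(array([382., 219.,  31.,  34.]), 0.88), (array([304., 216.,  26.,  32.]), 0.84), (array([347., 274.,  39.,  41.]), 0.77), (array([481., 220.,  20.,  32.]), 0.72)]
board [(array([405., 195., 144., 145.]), 0.6)]
cup [(array([168., 334.,  27.,  30.]), 0.71), (array([410., 259.,  31.,  32.]), 0.64)]
jar [(array([328., 201.,  19.,  29.]), 0.8)]
top 48.44741244290431 0.010853792171106236 [[ 0.025 -0.992  0.125  0.318]
 [-1.    -0.023  0.018  0.064]
 [-0.015 -0.125 -0.992  1.75 ]
 [ 0.     0.     0.     1.   ]]
tin [(array([178., 236.,  38.,  31.]), 0.82), (array([301., 225.,  24.,  29.]), 0.82), (array([158., 202.,  32.,  27.]), 0.79), (array([277., 307.,  31.,  27.]), 0.78), (array([224., 261.,  22.,  20.]), 0.71)]
board [(array([206., 252.,  67., 161.]), 0.83)]
cup [(array([253., 204.,  21.,  20.]), 0.67)]
jar [(array([242., 315.,  19.,  18.]), 0.59)]
{'clock': 0.5, 'joint_pos': array([-1.279,  0.241,  0.005,  1.335,  0.   ,  1.571]), 'joint_vel': array([-0.002, -0.   ,  0.001,  0.001, -0.001, -0.002]), 'tau': array([ -0.   , -37.186,  25.246,   0.003,  -0.   ,   0.   ]), 'eef_pos': array([ 0.144, -0.479,  0.231]), 'tool_rot': array([ 0.989,  0.145, -0.   , -0.   ]), 'ft_force': array([ 0.125, -0.493, -0.476]), 'ft_torque': array([ 0.01 ,  0.016, -0.05 ]), 'grasp_force': 0.0, 'grip_width': 0.08558838068750613}
```

```bash
python3 - <<'E'
import cv2
a=cv2.imread("pics/scene0.png")[90:390,230:630];b=cv2.imread("pics/top0.png")[150:350,130:400]
cv2.imwrite("pics/s1.png",cv2.resize(a,None,fx=2,fy=2,interpolation=2));cv2.imwrite("pics/t1.png",cv2.resize(b,None,fx=2.96,fy=2.96,interpolation=2))
E
```

```text
(no output)
```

View pics/s1.png

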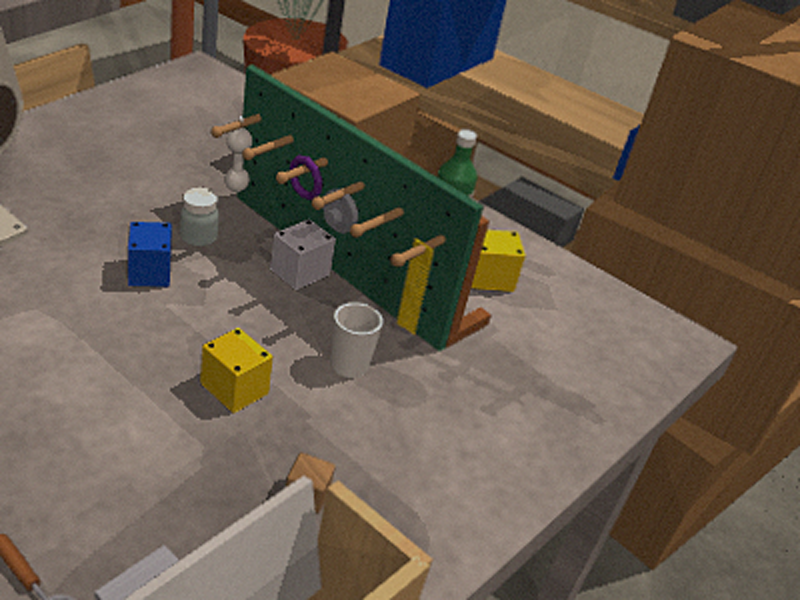

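View pics/t1.png

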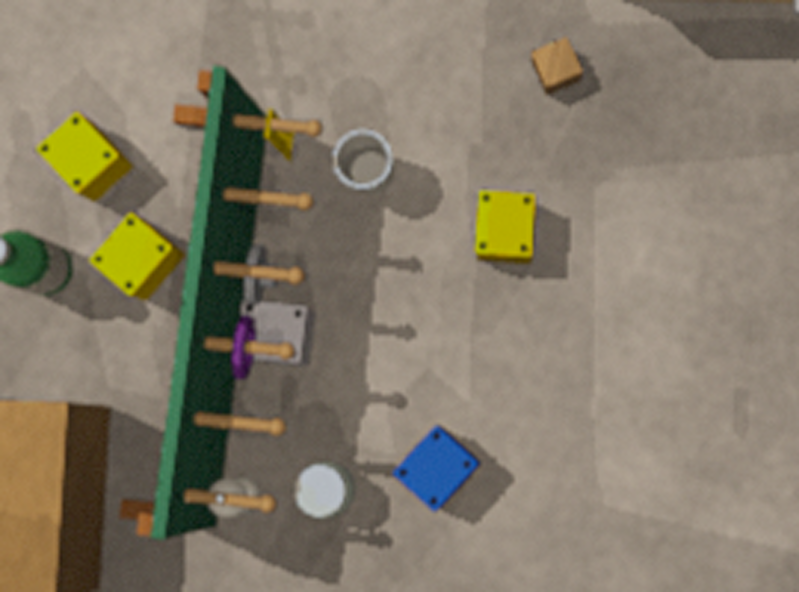

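The scene crop shows the grey tin, dots up, in front of the board's middle at crop (303,250). In the top crop it is at about (280,333), with the cup at (362,158), the jar at (322,490), and blue and yellow look-alikes further out. Next I'll work out the geometry.

```bash
python3 - <<'E'
from h import *
from scipy.optimize import least_squares
np.set_printoptions(precision=3,suppress=True)
T=lambda u,v:(u/2.96+130,v/2.96+150)
S=lambda u,v:(u/2+230,v/2+90)
# peg ends board coords -> world, unknown bx,by,yaw
px=[-190,-114,-38,38,114,190]
pt=[T(268,503),T(277,427),T(288,351),T(295,274),T(304,201),T(314,128)]
ps=[S(218,131),S(250,153),S(284,177),S(320,203),S(358,230),S(398,257)]
P=np.array([[x/1000,-.09,.17] for x in px])
def W(q,p):
    c,s=np.cos(q[2]),np.sin(q[2]); p=np.atleast_2d(p); return np.c_[c*p[:,0]-s*p[:,1]+q[0],s*p[:,0]+c*p[:,1]+q[1],p[:,2]]
B=np.array([[-.23,0,0],[.23,0,0],[.23,0,.24],[-.23,0,.24]])
bs=[S(240,195),S(443,347)]
f=lambda q:np.r_[(proj("top",W(q,P))-pt).ravel(),(proj("scene",W(q,P))-ps).ravel()]
best=min((least_squares(f,[.4,.3,a]) for a in (0,1.57,3.14,-1.57)),key=lambda r:r.cost)
q=best.x; print("board",q,best.cost, f(q).round(1))
c,s=np.cos(q[2]),np.sin(q[2])
def toB(w): d=w[:,:2]-q[:2]; return np.c_[c*d[:,0]+s*d[:,1],-s*d[:,0]+c*d[:,1]]
# tin: top corners scene
w=back("scene",[S(279,224),S(309,219),S(335,240),S(304,255)],.07); print(w, toB(w)*1000)
w2=back("top",[T(248,300),T(306,304),T(303,362),T(251,360)],.07); print(w2,toB(w2)*1000)
for n,u in dict(cup=(362,160),jar=(322,490)).items(): print(n,toB(back("top",[T(*u)],.08))*1000)
w=back("top",[T(476,225),T(534,260),T(476,258),T(395,467),T(437,427)],.07);print(toB(w)*1000)
w=back("scene",[S(357,376),S(303,289)],0);print(toB(w)*1000)
np.save("q.npy",q)
E
```

```text
board [ 0.454  0.418 -0.078] 4.506242640962226 [-0.6 -0.3 -0.5 -0.6 -1.1 -0.5 -0.4  0.1 -0.4 -0.2 -0.7 -0.3 -0.6  0.2
 -0.8  0.3 -1.   0.2 -1.  -0.1 -0.6  0.2  0.2  1.4]
[[0.392 0.354 0.07 ]
 [0.41  0.4   0.07 ]
 [0.471 0.392 0.07 ]
 [0.469 0.329 0.07 ]] [[-56.841 -67.912]
 [-42.01  -21.344]
 [ 19.578 -24.701]
 [ 22.09  -87.167]]
[[0.466 0.39  0.07 ]
 [0.464 0.327 0.07 ]
 [0.402 0.328 0.07 ]
 [0.402 0.383 0.07 ]] [[ 14.916 -27.063]
 [ 16.917 -89.446]
 [-44.926 -93.677]
 [-48.429 -38.222]]
cup [[ 176.494 -132.518]]
jar [[-176.207 -131.186]]
[[ 119.973 -261.39 ]
 [  88.554 -327.254]
 [  84.456 -265.179]
 [-144.911 -203.686]
 [ -98.726 -243.215]]
[[ 200.166 -137.382]
 [  18.876  -76.266]]
```

>>> send_rows(motion="-1 2.9 -3.4 -2 0; -1 5.8 -6.8 -4 0; -1 8.7 -10.2 -6 0; -1 11.6 -13.6 -8 0; -1 14.5 -17 -10 0")

```text
clock: 1.0
eef_pos: [0.234, -0.2727, 0.3322]
tool_rot: [0.989, 0.145, 0.0, 0.0]
ft_force: [1.4, -1.0, 0.7]
grip_width: 0.0852
grasp_force: 0.0
```

>>> send_rows(motion="-1 3 -3.6 0 0; -1 6 -7.2 0 0; -1 9 -10.8 0 0; -1 12 -14.4 0 0; -1 15 -18 0 0")

```text
clock: 1.5
eef_pos: [0.326, -0.057, 0.3318]
tool_rot: [0.989, 0.145, 0.001, 0.0]
ft_force: [1.3, -0.1, -0.5]
grip_width: 0.0853
grasp_force: 0.0
```

>>> send_rows(motion="-1 3 -3.6 0 -0.14; -1 6 -7.2 0 -0.28; -1 9 -10.8 0 -0.42; -1 12 -14.4 0 -0.56; -1 15 -17.3 0 -0.7")

```text
clock: 2.0
eef_pos: [0.4198, 0.1525, 0.3316]
tool_rot: [0.878, 0.479, 0.0, 0.0]
ft_force: [0.3, -0.1, 1.0]
grip_width: 0.0854
grasp_force: 0.0
```

>>> send_rows(motion="-1 0 0 -5 0; -1 0 0 -10 0; -1 0 0 -15 0; -1 0 0 -20 0; -1 0 0 -25 0")

```text
clock: 2.5
eef_pos: [0.4166, 0.1491, 0.5511]
tool_rot: [0.879, 0.476, 0.021, 0.003]
ft_force: [-0.6, -0.8, -0.5]
grip_width: 0.0853
grasp_force: 0.0
```

>>> send_rows(motion="-1 0 0 -5 0; -1 0 0 -10 0; -1 0 0 -15 0; -1 0 0 -20 0; -1 0 0 -25 0")

```text
clock: 3.0
eef_pos: [0.3889, 0.1391, 0.5694]
tool_rot: [0.879, 0.475, 0.039, 0.006]
ft_force: [-0.2, 0.7, 0.4]
grip_width: 0.0854
grasp_force: 0.0
```

```bash
python3 -c "
from h import *
print(bot.get_obs())"
```

```text
{'clock': 3.0, 'joint_pos': array([3.43386907e-01, 1.55003223e-01, 8.10859775e-01, 2.14870755e+00,
       1.89577567e-05, 2.49324763e+00]), 'joint_vel': array([-0.00035542, -0.07048234, -0.06964979, -0.00123451,  0.00010976,
       -0.0002229 ]), 'tau': array([ 1.47790743e-03, -2.86463106e+01,  2.10631549e+01, -5.54412659e-01,
        2.69856137e-04,  1.47461537e-05]), 'eef_pos': array([0.38889559, 0.13905657, 0.56944642]), 'tool_rot': array([0.87888896, 0.47543253, 0.03851218, 0.00590866]), 'ft_force': array([-0.16308154,  0.73756077,  0.43181635]), 'ft_torque': array([-0.05832568,  0.15881248, -0.00941133]), 'grasp_force': 0.0, 'grip_width': 0.08535758702344655}
```

>>> send_rows(motion="-1 0 0 5 0; -1 0 0 10 0; -1 0 0 15 0; -1 0 0 20 0; -1 0 0 20 0")

```text
clock: 3.5
eef_pos: [0.3969, 0.1419, 0.359]
tool_rot: [0.879, 0.476, 0.026, 0.004]
ft_force: [-0.1, 0.3, -0.7]
grip_width: 0.0854
grasp_force: 0.0
```

```bash
cat > k.py <<'E'
import numpy as np
from scipy.optimize import least_squares
D=[((.241,.005,1.335),(.5002,.231)),((.155,.81086,2.1487),(.41301,.56945))]
from workcell import bot
o=bot.get_obs(); D.append((o["joint_pos"][1:4],(np.hypot(*o["eef_pos"][:2]),o["eef_pos"][2])))
def fk(k,q):
    L1,a,L2,b,Lt,H,r0=k; u=q[0]+a; p=q[0]-q[1]+b; t=q[0]-q[1]+q[2]
    return np.array([r0+L1*np.sin(u)+L2*np.cos(p)+Lt*np.cos(t), H+L1*np.cos(u)-L2*np.sin(p)-Lt*np.sin(t)])
k0=np.array([.3,0,.3,0,.25,.15,0])
fit=least_squares(lambda k:np.r_[np.ravel([fk(k,q)-p for q,p in D])*100,(k-k0)*.1],k0)
k=fit.x
lo=[-1.05,-1.09,-1.99];hi=[1.87,1.28,2.15]
def ik(q0,p,t,w): 
    return least_squares(lambda q:np.r_[fk(k,q)-p,w*(q[0]-q[1]+q[2]-t)],np.clip(q0,np.array(lo)+1e-6,np.array(hi)-1e-6),bounds=(lo,hi)).x
if __name__=="__main__":
    print(o["joint_pos"],o["eef_pos"],o["tool_rot"]); print(k.round(3),fit.cost,[fk(k,q)-p for q,p in D])
    for w in(.3,.6,1,1.5,2.5):
        q=ik([.1,.5,1.9],[.447,.58],np.pi/2,w);p=fk(k,q);t=sum(q*[1,-1,1]);q2=ik(q,p+[0,.25],t,w);print(w,p,np.pi/2-t,q2,fk(k,q2),np.pi/2-sum(q2*[1,-1,1]))
E
python3 k.py
```

```text
[3.43413490e-01 1.92602728e-02 7.39623591e-02 1.57205839e+00
 3.58578575e-05 2.49324806e+00] [0.39689524 0.14193421 0.35897443] [0.87923661 0.47563557 0.02640963 0.00403992]
[0.472 0.018 0.389 0.009 0.251 0.12  0.002] 0.00019439677884211136 [array([-6.83134287e-07,  3.58032084e-07]), array([-3.13499558e-07, -1.22850607e-07]), array([ 9.94932706e-07, -2.05495027e-07])]
0.3 [0.44242236 0.56108565] 0.07020287527632174 [0.19973574 1.23803283 2.15      ] [0.41554532 0.68954742] 0.45909341596834086
0.6 [0.43945152 0.54821565] 0.02967664625648636 [0.14666203 0.92508731 2.15      ] [0.40828383 0.61052292] 0.1992216076229405
1 [0.43820873 0.54274628] 0.012547811133601705 [0.13638229 0.80084649 2.15      ] [0.40413643 0.57369388] 0.08526052324034161
1.5 [0.43772744 0.54061959] 0.005899370349081057 [0.13424117 0.75365049 2.15      ] [0.4022103  0.55900304] 0.04020564556649564
2.5 [0.43745899 0.53943179] 0.0021886566592346224 [0.1335152  0.72765094 2.15      ] [0.40105895 0.55075044] 0.014932062390525136
```

```bash
python3 - <<'E'
from k import *
np.set_printoptions(precision=3,suppress=True)
for w in (1.,1.5):
  for ang in range(-60,211,30):
    for p0 in ([.41,.54],[.65,.35]):
        q=ik([.1,.5,1.9],p0,np.pi/2-.05,w);tr=[]
        d=np.array([np.cos(np.radians(ang)),np.sin(np.radians(ang))])
        for i in range(20):
            q=ik(q,fk(k,q)+.25*d,q@[1,-1,1],w);tr.append(np.pi/2-q@[1,-1,1])
            if fk(k,q)[1]<.3: break
        if len(tr)>15:print(w,ang,p0,np.array(tr)[[2,6,9,14,-1]],q,fk(k,q))
E
```

```text
1.0 30 [0.41, 0.54] [0.188 0.409 0.585 0.874 1.133] [0.92  1.28  0.798] [0.975 0.427]
1.0 30 [0.65, 0.35] [0.198 0.429 0.606 0.892 1.149] [0.923 1.28  0.78 ] [0.978 0.429]
1.0 60 [0.41, 0.54] [0.244 0.434 0.591 0.874 1.168] [0.374 1.28  1.308] [0.656 0.762]
1.0 60 [0.65, 0.35] [0.175 0.362 0.514 0.79  1.084] [0.371 1.28  1.396] [0.645 0.745]
1.0 90 [0.41, 0.54] [0.264 0.545 0.721 0.958 1.226] [-0.159  1.28   1.784] [0.227 0.888]
1.0 90 [0.65, 0.35] [0.212 0.489 0.679 0.912 1.174] [-0.157  1.28   1.834] [0.223 0.876]
1.0 120 [0.41, 0.54] [0.246 0.539 0.762 1.114 1.37 ] [-0.621  1.28   2.102] [-0.143  0.828]
1.0 120 [0.65, 0.35] [0.18  0.469 0.692 1.051 1.325] [-0.6    1.28   2.125] [-0.129  0.825]
1.0 150 [0.41, 0.54] [0.191 0.417 0.597 0.941 1.312] [-1.05   0.841  2.15 ] [-0.28   0.669]
1.0 150 [0.65, 0.35] [0.115 0.335 0.506 0.836 1.204] [-1.05   0.733  2.15 ] [-0.248  0.653]
1.0 180 [0.41, 0.54] [0.108 0.102 0.096 0.082 0.062] [-1.05  -0.409  2.15 ] [-0.074  0.342]
1.0 180 [0.65, 0.35] [ 0.053  0.027  0.001 -0.057 -0.071] [-1.05  -0.542  2.15 ] [-0.08   0.298]
1.5 30 [0.41, 0.54] [
[... 347 characters left out ...]
51 0.29  0.392 0.555 0.706] [-0.005  1.28   2.15 ] [0.284 0.774]
1.5 90 [0.65, 0.35] [0.127 0.264 0.366 0.531 0.684] [0.002 1.265 2.15 ] [0.291 0.768]
1.5 120 [0.41, 0.54] [0.141 0.272 0.372 0.544 0.719] [-0.542  0.756  2.15 ] [0.039 0.714]
1.5 120 [0.65, 0.35] [0.111 0.242 0.342 0.513 0.688] [-0.543  0.724  2.15 ] [0.044 0.705]
1.5 150 [0.41, 0.54] [0.114 0.203 0.268 0.385 0.518] [-1.05   0.047  2.15 ] [-0.099  0.489]
1.5 150 [0.65, 0.35] [0.08  0.171 0.235 0.348 0.476] [-1.05   0.005  2.15 ] [-0.094  0.476]
1.5 180 [0.41, 0.54] [0.076 0.069 0.062 0.05  0.036] [-1.05  -0.435  2.15 ] [-0.075  0.333]
1.5 180 [0.65, 0.35] [ 0.051  0.04   0.031  0.012 -0.01 ] [-1.05 -0.48  2.15] [-0.076  0.318]
```

>>> send_rows(motion="-1 0.3 -4.6 -1.4 0.14; -1 0.6 -9.2 -2.8 0.28; -1 0.9 -13.8 -4.2 0.42; -1 1.2 -18.4 -5.6 0.56; -1 1.5 -23 -7 0.7")

```text
clock: 4.0
eef_pos: [0.2971, 0.1608, 0.425]
tool_rot: [0.975, 0.217, 0.034, -0.042]
ft_force: [1.0, -0.7, -0.0]
grip_width: 0.0856
grasp_force: 0.0
```

```bash
python3 -c "
from h import *
from scipy.spatial.transform import Rotation as R
o=bot.get_obs();print(o['joint_pos'].round(3),o['eef_pos'],R.from_quat(o['tool_rot']).as_matrix().round(3))"
```

```text
[ 0.435 -0.154  0.083  1.723  0.068  3.14 ] [0.29707651 0.16078963 0.4249931 ] [[ 0.903  0.426  0.048]
 [ 0.421 -0.902  0.097]
 [ 0.084 -0.068 -0.994]]
```

>>> send_rows(motion="-1 -1.6 -4.4 -0.4 -0.149; -1 -3.2 -8.8 -0.8 -0.298; -1 -4.8 -13.2 -1.2 -0.447; -1 -6.4 -17.6 -1.6 -0.596; -1 -8 -22 -2 -0.745")

```text
clock: 4.5
eef_pos: [0.1325, 0.3232, 0.4532]
tool_rot: [0.828, 0.558, 0.046, -0.029]
ft_force: [1.9, 0.2, 0.6]
grip_width: 0.0854
grasp_force: 0.0
```

>>> send_rows(motion="-1 1.8 -4.3 -0.5 -0.149; -1 3.6 -8.6 -1 -0.298; -1 5.5 -12.9 -2 -0.447; -1 5.5 -12.9 -6 -0.596; -1 5.5 -12.9 -11 -0.745")

```text
clock: 5.0
eef_pos: [0.0287, 0.4113, 0.5655]
tool_rot: [0.566, 0.822, 0.05, -0.01]
ft_force: [-0.7, 0.4, 2.4]
grip_width: 0.0851
grasp_force: 0.0
```

```bash
cat > st.py <<'E'
from h import *
from scipy.spatial.transform import Rotation as R
o=bot.get_obs();print(o['clock'],o['joint_pos'].round(3),o['eef_pos'].round(4),'\n',R.from_quat(o['tool_rot']).as_matrix().round(3))
E
python3 st.py
```

```text
5.0 [ 1.528  0.128  0.763  2.11  -0.036  2.732] [0.0287 0.4113 0.5655] 
 [[-0.358  0.933  0.041]
 [ 0.931  0.353  0.093]
 [ 0.073  0.071 -0.995]]
```

>>> send_rows(motion="-1 0 0 -5 -0.149; -1 0 0 -10 -0.298; -1 0 0 -15 -0.447; -1 0 0 -20 -0.596; -1 0 0 -25 -0.745")

```text
clock: 5.5
eef_pos: [0.0271, 0.3866, 0.602]
tool_rot: [0.238, 0.968, 0.081, 0.002]
ft_force: [-0.2, -0.1, 0.4]
grip_width: 0.0853
grasp_force: 0.0
```

>>> send_rows(motion="-1 0 0 -5 -0.149; -1 0 0 -10 -0.298; -1 0 0 -15 -0.447; -1 0 0 -20 -0.596; -1 0 0 -25 -0.745")

```text
clock: 6.0
eef_pos: [0.0249, 0.3617, 0.6227]
tool_rot: [-0.12, 0.987, 0.102, 0.035]
ft_force: [0.6, -0.3, 0.1]
grip_width: 0.0857
grasp_force: 0.0
```

>>> send_rows(motion="-1 0 0 -5 -0.149; -1 0 0 -10 -0.298; -1 0 0 -15 -0.447; -1 0 0 -20 -0.596; -1 0 0 -25 -0.745")

```text
clock: 6.5
eef_pos: [0.0234, 0.3369, 0.6418]
tool_rot: [-0.461, 0.877, 0.107, 0.082]
ft_force: [0.1, -1.1, -0.2]
grip_width: 0.0853
grasp_force: 0.0
```

```bash
python3 st.py
```

```text
6.5 [ 1.534 -0.046  0.801  2.15  -0.036  0.561] [0.0234 0.3369 0.6418] 
 [[-0.561 -0.826  0.046]
 [-0.791  0.552  0.263]
 [-0.243  0.111 -0.964]]
```

>>> send_rows(motion="-1 0 0 -5 -0.149; -1 0 0 -10 -0.298; -1 0 0 -15 -0.447; -1 0 0 -20 -0.5; -1 0 0 -25 -0.5")

```text
clock: 7.0
eef_pos: [0.0229, 0.3118, 0.6569]
tool_rot: [-0.66, 0.735, 0.1, 0.122]
ft_force: [-0.1, 0.3, 0.1]
grip_width: 0.0856
grasp_force: 0.0
```

>>> send_rows(motion="-1 0 0 -5 0; -1 0 0 -10 0; -1 0 0 -15 0; -1 0 0 -20 0; -1 0 0 -25 0")

```text
clock: 7.5
eef_pos: [0.0232, 0.2871, 0.6677]
tool_rot: [-0.658, 0.732, 0.114, 0.136]
ft_force: [-0.3, 0.2, 0.5]
grip_width: 0.0854
grasp_force: 0.0
```

>>> send_rows(motion="-1 0 0 -5 0; -1 0 0 -10 0; -1 0 0 -15 0; -1 0 0 -20 0; -1 0 0 -25 0")

```text
clock: 8.0
eef_pos: [0.0243, 0.2632, 0.6807]
tool_rot: [-0.655, 0.728, 0.131, 0.153]
ft_force: [-0.1, 0.3, 0.1]
grip_width: 0.0852
grasp_force: 0.0
```

>>> send_rows(motion="-1 0 0 -5 0; -1 0 0 -10 0; -1 0 0 -15 0; -1 0 0 -20 0; -1 0 0 -25 0")

```text
clock: 8.5
eef_pos: [0.0253, 0.2391, 0.6925]
tool_rot: [-0.652, 0.724, 0.148, 0.17]
ft_force: [0.4, 0.1, -0.8]
grip_width: 0.0857
grasp_force: 0.0
```

>>> send_rows(motion="-1 0 0 -5 0; -1 0 0 -10 0; -1 0 0 -15 0; -1 0 0 -20 0; -1 0 0 -25 0")

```text
clock: 9.0
eef_pos: [0.0229, 0.2155, 0.7034]
tool_rot: [-0.647, 0.72, 0.163, 0.189]
ft_force: [-0.8, 0.1, -0.6]
grip_width: 0.0856
grasp_force: 0.0
```

```bash
python3 st.py
```

```text
9.0 [ 1.508 -0.321  0.76   2.149 -0.03   0.036] [0.0229 0.2155 0.7034] 
 [[-0.091 -0.994  0.061]
 [-0.871  0.109  0.479]
 [-0.483 -0.009 -0.876]]
```

>>> send_rows(motion="-1 -2 0 -4.5 0; -1 -4 0 -9 0; -1 -6 0 -13.5 0; -1 -8 0 -18 0; -1 -10 0 -22.5 0")

```text
clock: 9.5
eef_pos: [0.0255, 0.2425, 0.7299]
tool_rot: [-0.644, 0.715, 0.179, 0.206]
ft_force: [-0.6, -0.5, -0.5]
grip_width: 0.0855
grasp_force: 0.0
```

>>> send_rows(motion="-1 -2 0 -4.5 0; -1 -4 0 -9 0; -1 -6 0 -13.5 0; -1 -8 0 -18 0; -1 -10 0 -22.5 0")

```text
clock: 10.0
eef_pos: [0.0292, 0.2555, 0.7525]
tool_rot: [-0.639, 0.71, 0.196, 0.224]
ft_force: [-0.5, -0.2, -0.5]
grip_width: 0.0855
grasp_force: 0.0
```

>>> send_rows(motion="-1 -2 0 -4.5 0; -1 -4 0 -9 0; -1 -6 0 -13.5 0; -1 -8 0 -18 0; -1 -10 0 -22.5 0")

```text
clock: 10.5
eef_pos: [0.03, 0.2592, 0.7727]
tool_rot: [-0.634, 0.704, 0.212, 0.242]
ft_force: [0.8, -0.5, 0.5]
grip_width: 0.0851
grasp_force: 0.0
```

>>> send_rows(motion="-1 -2 0 -4.5 0; -1 -4 0 -9 0; -1 -6 0 -13.5 0; -1 -8 0 -18 0; -1 -10 0 -22.5 0")

```text
clock: 11.0
eef_pos: [0.0327, 0.265, 0.8504]
tool_rot: [-0.63, 0.655, 0.256, 0.329]
ft_force: [0.7, 1.5, 0.0]
grip_width: 0.0854
grasp_force: 0.0
```

>>> send_rows(motion="-1 -2 0 -4.5 0; -1 -4 0 -9 0; -1 -6 0 -13.5 0; -1 -8 0 -18 0; -1 -10 0 -22.5 0")

```text
clock: 11.5
eef_pos: [0.0516, 0.2149, 0.8726]
tool_rot: [-0.594, 0.664, 0.263, 0.37]
ft_force: [-0.2, -1.2, 0.1]
grip_width: 0.0852
grasp_force: 0.0
```

```bash
python3 st.py
```

```text
11.5 [ 1.452 -0.244  1.274  2.149 -0.085 -0.05 ] [0.0516 0.2149 0.8726] 
 [[-0.021 -0.983  0.18 ]
 [-0.594  0.157  0.789]
 [-0.804 -0.091 -0.588]]
```

```bash
python3 - <<'E'
import cv2,numpy as np
a=cv2.imread("pics/scene0.png")[190:245,355:410];b=cv2.imread("pics/top0.png")[240:280,205:245]
f=lambda i,s:cv2.resize(i,(400,400),interpolation=cv2.INTER_CUBIC)
c=np.hstack([f(a,0),f(b,0)]);c=np.clip(c.astype(float)*1.4,0,255).astype(np.uint8);cv2.imwrite("pics/z1.png",c)
E
```

```text
(no output)
```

View pics/z1.png

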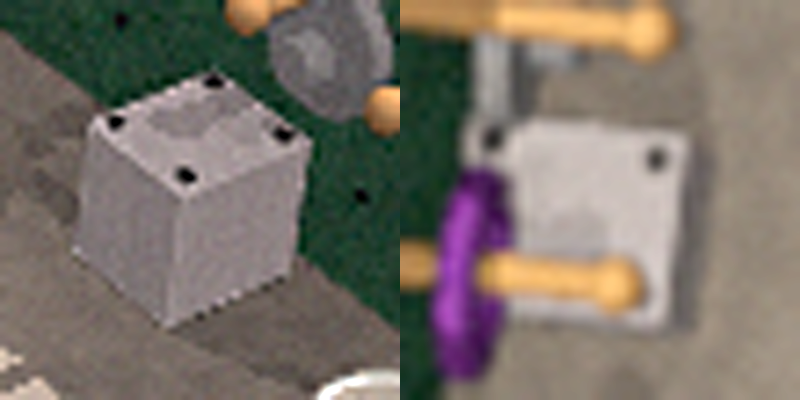

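The zoom shows the tin upright on its lid. In the scene half its front vertical edge runs (182,197) to (168,327); in the top half its outer corners are (688,130) and (672,325).

```bash
python3 - <<'E'
from h import *
from scipy.optimize import least_squares
np.set_printoptions(precision=4,suppress=True)
q=np.load("q.npy")
S=lambda u,v:(u/7.27+355-.4,v/7.27+190-.4);T=lambda u,v:((u-400)/10+205-.4,v/10+240-.4)
def W(q,p):
    c,s=np.cos(q[2]),np.sin(q[2]); p=np.atleast_2d(p); return np.c_[c*p[:,0]-s*p[:,1]+q[0],s*p[:,0]+c*p[:,1]+q[1],p[:,2]]
a,b=.031,.035
# scene view from far(+x),-y side: nearest corner = (+x,-y)
C=np.array([[-a,-b,.07],[-a,b,.07],[a,b,.07],[a,-b,.07],[-a,-b,0],[a,-b,0],[a,b,0]])
ps=[S(92,125),S(212,68),S(312,145),S(182,197),S(75,250),S(168,327),S(292,272)]
Ct=np.array([[a,-b,.07],[-a,-b,.07],[a,b,.07]]);pt=[T(688,130),T(672,325),T(468,122)]
f=lambda t:np.r_[(proj("scene",W(t,C))-ps).ravel(),(proj("top",W(t,Ct))-pt).ravel()]
r=least_squares(f,[.435,.365,-.05]);t=r.x;print(t,f(t).reshape(-1,2).round(1))
d=t[:2]-q[:2];c,s=np.cos(q[2]),np.sin(q[2]);print("in board mm",(c*d[0]+s*d[1])*1e3,(-s*d[0]+c*d[1])*1e3,"yaw",t[2]-q[2])
# camera offset check: board fits per camera
E
```

```text
[ 0.4343  0.3644 -0.0628] [[-1.1 -0.6]
 [ 0.  -0.3]
 [ 0.4 -0.9]
 [ 0.5  0. ]
 [-0.7  0.9]
 [-0.   1. ]
 [ 0.2  0.3]
 [-0.1  0.3]
 [-0.6  0.3]
 [-0.1 -0.8]]
in board mm -15.154534342725494 -54.61660376826107 yaw 0.014725871351180378
```

>>> send_rows(motion="-1 2 0.8 4.5 0.023; -1 4 1.6 9 0.046; -1 6 2.4 13.5 0.069; -1 8 3.2 18 0.092; -1 10 4 22 0.113")

```text
clock: 12.0
eef_pos: [0.0501, 0.3088, 0.7079]
tool_rot: [-0.556, 0.696, 0.284, 0.354]
ft_force: [-0.0, 0.8, 0.7]
grip_width: 0.0855
grasp_force: 0.0
```

```bash
cat > go.py <<'E'
import sys
from st import *
M=R.from_quat(o['tool_rot']).as_matrix()
for a in sys.argv[1:]:
    t=np.array(eval(a)); d=t-o['eef_pos']; print(a,'tool cm',(M.T@d*100).round(2),'len',np.linalg.norm(d).round(3))
E
python3 go.py ".413,.258,.105" ".4,.26,.35"
```

```text
12.0 [ 1.626 -0.579  0.25   1.477 -0.223  0.168] [0.0501 0.3088 0.7079] 
 [[-0.131 -0.975  0.178]
 [-0.573  0.221  0.789]
 [-0.809  0.001 -0.588]]
.413,.258,.105 tool cm [ 46.92 -36.6   37.91] len 0.706
.4,.26,.35 tool cm [ 27.16 -35.26  23.42] len 0.503
```

>>> send_rows(motion="-1 2.5 -3.2 2.1 0; -1 5 -6.4 4.2 0; -1 7.5 -9.6 6.3 0; -1 10 -12.8 8.4 0; -1 12.5 -16 10.5 0")

```text
clock: 12.5
eef_pos: [0.1323, 0.2962, 0.6164]
tool_rot: [-0.56, 0.698, 0.28, 0.349]
ft_force: [0.3, 1.1, 0.4]
grip_width: 0.085
grasp_force: 0.0
```

>>> send_rows(motion="-1 2.5 -3.2 2.1 0; -1 5 -6.4 4.2 0; -1 7.5 -9.6 6.3 0; -1 10 -12.8 8.4 0; -1 12.5 -16 10.5 0")

```text
clock: 13.0
eef_pos: [0.2913, 0.2691, 0.4512]
tool_rot: [-0.559, 0.7, 0.279, 0.348]
ft_force: [1.3, 0.7, 0.5]
grip_width: 0.0854
grasp_force: 0.0
```

```bash
python3 go.py ".413,.258,.105" ".4,.26,.35"
```

```text
13.0 [ 0.137 -0.401 -0.341  1.196  0.844 -1.013] [0.2913 0.2691 0.4512] 
 [[-0.134 -0.975  0.175]
 [-0.588  0.22   0.778]
 [-0.798  0.002 -0.603]]
.413,.258,.105 tool cm [ 26.64 -12.18  22.13] len 0.367
.4,.26,.35 tool cm [  7.15 -10.82   7.29] len 0.149
```

>>> send_rows(motion="-1 3 -1.6 2.5 0; -1 6 -3.2 5 0; -1 9 -4.8 7.5 0; -1 12.5 -6.4 10 0; -1 15.5 -7.5 12.5 0")

```text
clock: 13.5
eef_pos: [0.3645, 0.2599, 0.2516]
tool_rot: [-0.559, 0.699, 0.279, 0.347]
ft_force: [1.3, 0.4, -0.0]
grip_width: 0.0849
grasp_force: 0.0
```

```bash
python3 go.py ".413,.258,.105" ".4363,.361,.029"
```

```text
13.5 [ 0.076 -0.121 -0.68   0.645  0.868 -1.102] [0.3645 0.2599 0.2516] 
 [[-0.134 -0.976  0.173]
 [-0.588  0.219  0.778]
 [-0.797  0.003 -0.603]]
.413,.258,.105 tool cm [11.15 -4.81  9.55] len 0.154
.4363,.361,.029 tool cm [10.84 -4.85 22.55] len 0.255
```

>>> send_rows(motion="-1 2.8 -1.2 2.4 0; -1 5.6 -2.4 4.8 0; -1 8.4 -3.6 7.2 0; -1 11.1 -4.8 9.5 0; -1 11.1 -4.8 9.5 0")

```text
clock: 14.0
eef_pos: [0.4103, 0.2584, 0.1022]
tool_rot: [-0.558, 0.701, 0.282, 0.342]
ft_force: [-1.6, -0.6, 1.2]
grip_width: 0.0856
grasp_force: 0.0
```

```bash
python3 go.py ".413,.258,.105" ".4363,.361,.029"; python3 - <<'E'
from h import *
a=vision.camera("scene")[60:360,200:600,::-1];b=vision.camera("top")[180:330,150:350,::-1]
cv2.imwrite("pics/c1.png",np.hstack([cv2.resize(a,None,fx=1.0,fy=1.0),cv2.resize(b,(400,300),interpolation=2)]))
E
```

```text
14.0 [ 0.062  0.258 -0.794  0.181  0.873 -1.123] [0.4103 0.2584 0.1022] 
 [[-0.143 -0.976  0.166]
 [-0.589  0.219  0.778]
 [-0.795  0.014 -0.606]]
.413,.258,.105 tool cm [-0.24 -0.27 -0.15] len 0.004
.4363,.361,.029 tool cm [-0.6  -0.39 12.85] len 0.129
```

View pics/c1.png

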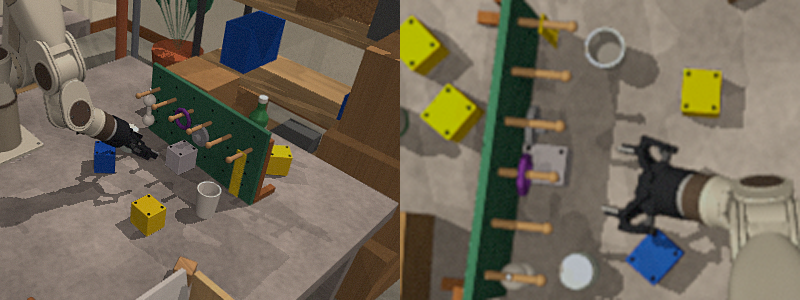

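The picture shows the open gripper slanted towards the tin, below peg height; in the top half the finger tips are at about (622,150) and (608,212), with the tin at (547,163). I'll move in.

>>> send_rows(motion="-1 -0.2 -0.1 3.3 0; -1 -0.3 -0.2 6.6 0; -1 -0.5 -0.3 9.8 0; -1 -0.6 -0.4 12.8 0; -1 -0.6 -0.4 12.8 0")

```text
clock: 14.6
eef_pos: [0.4404, 0.364, 0.0384]
tool_rot: [-0.561, 0.696, 0.279, 0.349]
ft_force: [-0.7, -0.5, 0.5]
grip_width: 0.0855
grasp_force: 0.0
```

>>> send_rows(motion="0 0 0 0 0; 0 0 0 0 0; 0 0 0 0 0")

```text
clock: 14.9
eef_pos: [0.4401, 0.3618, 0.0396]
tool_rot: [-0.56, 0.697, 0.28, 0.35]
ft_force: [-3.4, -0.3, 6.5]
grip_width: 0.0626
grasp_force: 64.3
```

```bash
python3 go.py ".4363,.361,.029"; python3 - <<'E'
from h import *
a=vision.camera("scene")[140:290,280:480,::-1];b=vision.camera("top")[205:305,165:298,::-1]
cv2.imwrite("pics/c2.png",np.hstack([cv2.resize(a,(800//2,300),interpolation=2),cv2.resize(b,(400,300),interpolation=2)]))
E
```

```text
14.9 [ 0.311  0.483 -0.794 -0.301  0.764 -0.797] [0.4401 0.3618 0.0396] 
 [[-0.129 -0.976  0.174]
 [-0.584  0.217  0.782]
 [-0.801 -0.    -0.598]]
.4363,.361,.029 tool cm [0.94 0.36 0.51] len 0.011
```

View pics/c2.png

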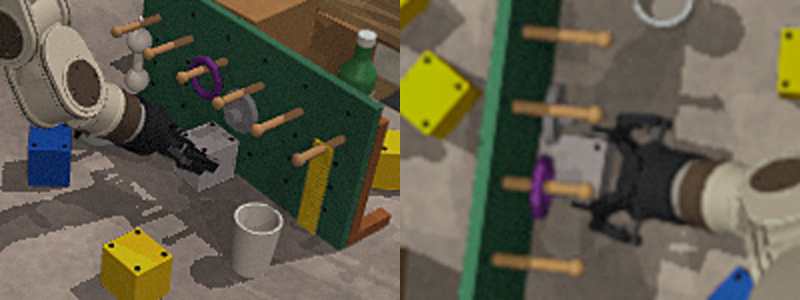

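The fingers hold the tin: width 62.6 mm, 64 N, clear of the pegs. Next I'll draw it out.

>>> send_rows(motion="0 0.8 -0.3 -1.1 0; 0 1.7 -0.7 -2.3 0; 0 2.6 -1 -3.5 0; 0 3.5 -1.35 -4.7 0; 0 4.4 -1.7 -5.9 0")

```text
clock: 15.5
eef_pos: [0.4423, 0.2856, 0.0397]
tool_rot: [-0.56, 0.697, 0.279, 0.351]
ft_force: [-0.1, 3.2, 3.6]
grip_width: 0.0623
grasp_force: 65.4
```

>>> send_rows(motion="0 0.9 -0.35 -1.2 0; 0 1.75 -0.7 -2.35 0; 0 2.65 -1 -3.5 0; 0 3.5 -1.35 -4.7 0; 0 4.4 -1.7 -5.9 0")

```text
clock: 16.0
eef_pos: [0.4424, 0.2098, 0.0397]
tool_rot: [-0.56, 0.697, 0.279, 0.35]
ft_force: [0.7, 3.0, 4.1]
grip_width: 0.0627
grasp_force: 65.4
```

>>> send_rows(motion="0 0.8 -0.3 -1.1 0; 0 1.7 -0.7 -2.3 0; 0 2.6 -1 -3.5 0; 0 3.5 -1.35 -4.7 0; 0 3.5 -1.35 -4.7 0")

```text
clock: 16.5
eef_pos: [0.4431, 0.1484, 0.0396]
tool_rot: [-0.558, 0.699, 0.279, 0.35]
ft_force: [-2.3, -5.1, 8.6]
grip_width: 0.0627
grasp_force: 68.2
```

```bash
python3 st.py
```

```text
16.5 [-0.223  0.487 -0.661  0.422  0.927 -1.57 ] [0.4431 0.1484 0.0396] 
 [[-0.132 -0.975  0.178]
 [-0.586  0.222  0.78 ]
 [-0.8   -0.001 -0.6  ]]
```

>>> send_rows(motion="-0.45 0 0 0 0; -0.45 0 0 0 0")

```text
clock: 16.7
eef_pos: [0.4433, 0.149, 0.0397]
tool_rot: [-0.559, 0.698, 0.278, 0.35]
ft_force: [-1.6, -4.6, 8.9]
grip_width: 0.0629
grasp_force: 68.0
```

>>> send_rows(motion="-0.47 0 0 0 0; -0.47 0 0 0 0")

```text
clock: 16.9
eef_pos: [0.4433, 0.1492, 0.0396]
tool_rot: [-0.559, 0.698, 0.278, 0.35]
ft_force: [-0.9, -4.9, 7.1]
grip_width: 0.0634
grasp_force: 56.1
```

>>> send_rows(motion="-0.485 0 0 0 0; -0.485 0 0 0 0")

```text
clock: 17.1
eef_pos: [0.4433, 0.1494, 0.0395]
tool_rot: [-0.56, 0.698, 0.278, 0.35]
ft_force: [0.5, -4.2, 8.0]
grip_width: 0.0637
grasp_force: 36.3
```

>>> send_rows(motion="-0.495 0 0 0 0; -0.495 0 0 0 0")

```text
clock: 17.3
eef_pos: [0.4433, 0.1495, 0.0394]
tool_rot: [-0.56, 0.698, 0.278, 0.35]
ft_force: [0.3, -3.1, 6.1]
grip_width: 0.0641
grasp_force: 24.5
```

>>> send_rows(motion="-0.503 0 0 0 0; -0.503 -0.5 0.1 0 0; -0.503 -1 0.2 0 0; -0.503 -1.4 0.35 0 0; -0.503 -1.84 0.5 0 0")

```text
clock: 17.8
eef_pos: [0.4385, 0.1626, 0.0523]
tool_rot: [-0.56, 0.698, 0.28, 0.347]
ft_force: [0.1, -0.4, -2.3]
grip_width: 0.0643
grasp_force: 15.6
```

```bash
python3 go.py ; python3 - <<'E'
from h import *
print(proj("scene",[.437,.135,.035]),proj("top",[.437,.135,.035]))
a=vision.camera("scene")[200:350,230:430,::-1];b=vision.camera("top")[205:305,225:358,::-1]
cv2.imwrite("pics/c3.png",np.hstack([cv2.resize(a,(800//2,300),interpolation=2),cv2.resize(b,(400,300),interpolation=2)]))
E
```

```text
17.8 [-0.189  0.446 -0.677  0.41   0.924 -1.522] [0.4385 0.1626 0.0523] 
 [[-0.132 -0.976  0.172]
 [-0.588  0.217  0.779]
 [-0.798  0.001 -0.602]]
[[322.68007504 248.29314285]] [[294.23320879 263.30066757]]
```

View pics/c3.png

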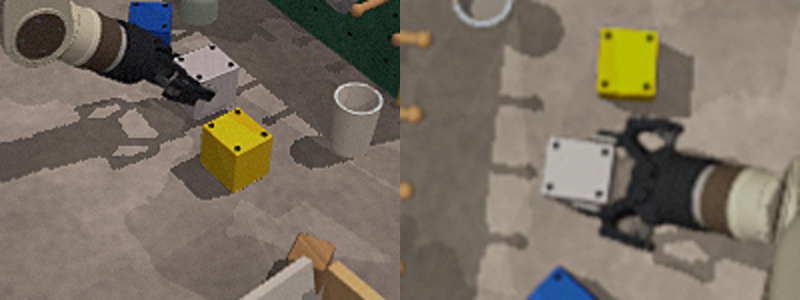

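```bash
python3 - <<'E'
from h import *
a=vision.camera("scene")[212:268,305:361,::-1];b=vision.camera("top")[242:282,265:305,::-1]
f=lambda i:np.clip(cv2.resize(i,(400,400),interpolation=cv2.INTER_CUBIC)*1.3,0,255).astype(np.uint8)
cv2.imwrite("pics/z2.png",np.hstack([f(a),f(b)]))
E
```

```text
(no output)
```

View pics/z2.png

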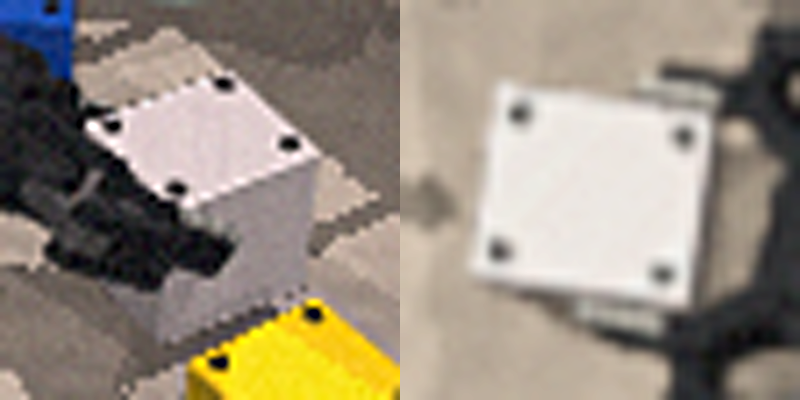

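The near pad is on the tin's front half. The four dots show in both views: scene crop (112,126), (224,85), (289,144), (178,188), and top crop (520,115), (683,136), (663,273), (500,250). I'll fit the tilt from these.

```bash
cat > dots.py <<'E'
from h import *
from scipy.optimize import least_squares
from scipy.spatial.transform import Rotation as R
def fit(S,T,g):
    # order: (-x,-y),(-x,+y),(+x,+y),(+x,-y)
    D=np.array([[-.022,-.026,.035],[-.022,.026,.035],[.022,.026,.035],[.022,-.026,.035]])
    f=lambda v:np.r_[(proj("scene",R.from_rotvec(v[3:]).apply(D)+v[:3])-S).ravel(),(proj("top",R.from_rotvec(v[3:]).apply(D)+v[:3])-T).ravel()]
    r=least_squares(f,g); return r.x,f(r.x).reshape(-1,2).round(1)
E
python3 - <<'E'
from dots import *
np.set_printoptions(precision=3,suppress=True)
s=lambda u,v:(u/7.143+304.6,v/7.143+211.6);t=lambda u,v:((u-400)/10+264.6,v/10+241.6)
x,e=fit([s(112,126),s(224,85),s(289,144),s(178,188)],[t(663,273),t(500,250),t(520,115),t(683,136)],[.437,.15,.035,0,0,-.2])
print(x,R.from_rotvec(x[3:]).as_matrix(),e)
E
```

```text
[ 0.441  0.165  0.049 -0.025 -0.011 -0.111] [[ 0.994  0.111 -0.01 ]
 [-0.11   0.994  0.026]
 [ 0.013 -0.024  1.   ]] [[-0.   0. ]
 [-0.  -0. ]
 [ 0.2  0.1]
 [-0.1 -0. ]
 [ 0.1  0.1]
 [-0.   0.2]
 [-0.1 -0.2]
 [ 0.  -0.1]]
```

The tin came up level instead of pivoting, so the pads hold it against turning at 15 N. I'll loosen a little so its rear edge drops back to the ledge.

>>> send_rows(motion="-0.507 0 0 0 0; -0.507 0 0 0 0")

```text
clock: 18.2
eef_pos: [0.4392, 0.1622, 0.0522]
tool_rot: [-0.56, 0.698, 0.279, 0.348]
ft_force: [-0.0, -0.0, -2.5]
grip_width: 0.0644
grasp_force: 12.3
```

```bash
cat >> dots.py <<'E'
def blobs(cam,ctr,r=34):
    g=cv2.cvtColor(vision.camera(cam),cv2.COLOR_RGB2GRAY); u,v=int(ctr[0]),int(ctr[1]); c=g[v-r:v+r,u-r:u+r]
    c=cv2.resize(c,None,fx=6,fy=6,interpolation=cv2.INTER_CUBIC)
    p=cv2.SimpleBlobDetector_Params(); p.minArea=60;p.maxArea=900;p.filterByConvexity=False;p.filterByInertia=True;p.minInertiaRatio=.25;p.filterByCircularity=False;p.minThreshold=20;p.maxThreshold=200;p.thresholdStep=6
    return [np.array(k.pt)/6+[u-r,v-r] for k in cv2.SimpleBlobDetector_create(p).detect(c)]
def track(x0):
    "pose from blobs nearest to the predicted dots"
    D=np.array([[-.022,-.026,.035],[-.022,.026,.035],[.022,.026,.035],[.022,-.026,.035]])
    B={c:blobs(c,proj(c,x0[:3])[0]) for c in("scene","top")}
    def asg(v):
        W=R.from_rotvec(v[3:]).apply(D)+v[:3];o=[]
        for c in B:
            P=proj(c,W)
            for p in P:
                d=[p-b for b in B[c]]; o.append(min(d,key=np.linalg.norm) if d else np.zeros(2))
        return np.array(o)
    best=None
    for a in np.arange(-.2,1.3,.1):   # tilt trial about tin x, rear edge on ledge
        r=R.from_rotvec(x0[3:])*R.from_euler('x',-a); y=x0.copy(); y[3:]=r.as_rotvec()
        z=least_squares(lambda v:np.r_[np.clip(asg(v),-5,5).ravel(),(v[:3]-x0[:3])*20],y,diff_step=1e-4)
        if best is None or z.cost<best.cost: best=z
    return best.x,best.cost,asg(best.x)
E
cat > tr.py <<'E'
from dots import *
import sys
np.set_printoptions(precision=3,suppress=True)
x,c,e=track(np.array(eval(sys.argv[1]))); M=R.from_rotvec(x[3:]).as_matrix()
print(x,'z axis',M[:,2],'y axis',M[:,1],'cost',round(c,2),np.linalg.norm(e,axis=1).round(1))
E
python3 tr.py "[.441,.165,.049,-.025,-.011,-.111]"
```

```text
[ 0.44   0.165  0.048 -0.01   0.004 -0.115] z axis [0.004 0.009 1.   ] y axis [ 0.115  0.993 -0.01 ] cost 0.59 [0.4 0.3 0.3 0.4 0.4 0.4 0.5 0.4]
```

>>> send_rows(motion="-0.511 0 0 0 0; -0.511 0 0 0 0")

```text
clock: 18.5
eef_pos: [0.4394, 0.1624, 0.0528]
tool_rot: [-0.56, 0.698, 0.28, 0.349]
ft_force: [0.6, -0.5, 0.9]
grip_width: 0.0644
grasp_force: 0.0
```

>>> send_rows(motion="-0.513 0 0 0 0; -0.513 0 0 0 0")

```text
clock: 18.7
eef_pos: [0.4395, 0.1623, 0.0528]
tool_rot: [-0.56, 0.698, 0.279, 0.349]
ft_force: [-1.1, 0.3, 0.2]
grip_width: 0.0645
grasp_force: 0.0
```

```bash
python3 tr.py "[.441,.165,.045,-.025,-.011,-.111]"
```

```text
[ 0.44   0.169  0.031 -1.022  0.18  -0.259] z axis [0.267 0.817 0.511] y axis [ 0.129  0.495 -0.859] cost 19.79 [0.9 0.3 1.7 1.2 1.  2.5 6.5 0.6]
```

```bash
sed -i 's/np.arange(-.2,1.3,.1)/np.arange(*RNG)/; s/^from scipy.optimize/RNG=(-.2,1.3,.1)\nfrom scipy.optimize/' dots.py; python3 - <<'E'
import dots
from dots import *
np.set_printoptions(precision=3,suppress=True)
for rng in((-.1,.1,.1),(.2,.5,.1),(.6,1.,.1)):
    dots.RNG=rng
    x,c,e=track(np.array([.441,.165,.035,0,0,-.11]));print(x,R.from_rotvec(x[3:]).as_matrix()[:,2],c,np.linalg.norm(e,axis=1).round(1))
for c in("scene","top"): print(c,np.array(blobs(c,proj(c,[.441,.165,.035])[0])))
E
```

```text
[ 0.442  0.169  0.029  0.213 -0.014 -0.161] [-0.031 -0.21   0.977] 40.65464512161078 [13.6  0.6  0.1 18.3  0.7  0.3  0.9  1.1]
[ 0.438  0.15   0.046 -0.329  0.017 -0.193] [0.048 0.319 0.946] 29.41346794875664 [9.8 0.7 0.5 9.6 1.3 0.2 0.4 1.6]
[ 0.44   0.169  0.031 -1.022  0.178 -0.258] [0.266 0.817 0.512] 19.654977849504686 [0.9 0.4 1.7 1.2 0.9 2.5 6.6 0.6]
scene [[348.657 274.142]
 [362.044 267.098]
 [335.667 262.735]
 [348.767 255.947]
 [343.574 237.247]
 [335.597 228.438]
 [308.527 220.9  ]
 [312.219 212.885]
 [348.434 246.767]
 [322.313 265.764]
 [322.9   262.239]
 [329.355 228.1  ]]
top [[315.14  246.999]
 [267.294 239.331]
 [306.889 233.836]
 [293.078 232.949]
 [265.353 285.921]
 [292.425 270.34 ]
 [276.47  266.552]
 [268.455 262.127]
 [295.672 256.781]
 [279.722 253.082]]
```

The tin settled flat on the ledge again. I'll regrip near its front edge, slide it back a little, and tip it over that front edge by pressing and dragging.

>>> send_rows(motion="-0.7 0 0 0 0; -0.7 0.6 0 0.1 0; -0.7 1.27 0 0.2 0; 0 1.27 0 0.2 0; 0 1.27 0 0.2 0")

```text
clock: 19.7
eef_pos: [0.4375, 0.1561, 0.0403]
tool_rot: [-0.559, 0.699, 0.28, 0.347]
ft_force: [1.0, 0.7, -2.3]
grip_width: 0.0613
grasp_force: 65.6
```

>>> send_rows(motion="0 0 0 0 0; 0 -0.8 0.5 1.1 0; 0 -1.9 1.2 2.5 0; 0 -3 1.9 4 0; 0 -4 2.5 5.3 0")

```text
clock: 20.2
eef_pos: [0.4275, 0.2272, 0.0409]
tool_rot: [-0.56, 0.698, 0.279, 0.348]
ft_force: [0.5, -0.8, -3.0]
grip_width: 0.0613
grasp_force: 65.8
```

>>> send_rows(motion="-0.485 0 0 0 0; -0.485 0 0 0 0")

```text
clock: 20.4
eef_pos: [0.4273, 0.227, 0.0413]
tool_rot: [-0.56, 0.698, 0.28, 0.348]
ft_force: [-1.4, -0.1, 0.8]
grip_width: 0.0637
grasp_force: 0.7
```

```bash
python3 st.py; python3 - <<'E'
import dots
from dots import *
np.set_printoptions(precision=3,suppress=True)
dots.RNG=(-.1,.2,.1)
x,c,e=track(np.array([.431,.236,.035,0,0,-.15]));print(x,R.from_rotvec(x[3:]).as_matrix()[:,2],c,np.linalg.norm(e,axis=1).round(1))
E
```

```text
20.4 [-0.026  0.439 -0.784  0.102  0.902 -1.259] [0.4273 0.227  0.0413] 
 [[-0.131 -0.976  0.172]
 [-0.587  0.216  0.78 ]
 [-0.799  0.001 -0.601]]
[ 0.43   0.234  0.035 -0.003 -0.005 -0.156] [-0.005  0.003  1.   ] 0.4139128614157839 [0.4 0.2 0.3 0.2 0.4 0.4 0.1 0.4]
```

>>> send_rows(motion="-0.46 0 0 0 0; -0.46 0.24 0 0.18 0; -0.46 0.62 0 -0.16 0; -0.46 0.92 0 -0.56 0; -0.46 1.22 0 -0.96 0")

```text
clock: 21.0
eef_pos: [0.4255, 0.211, 0.0372]
tool_rot: [-0.56, 0.698, 0.278, 0.348]
ft_force: [0.4, 0.5, -0.1]
grip_width: 0.0624
grasp_force: 0.3
```

```bash
python3 st.py; python3 - <<'E'
import dots
from dots import *
np.set_printoptions(precision=3,suppress=True)
dots.RNG=(-.4,.2,.1)
x,c,e=track(np.array([.427,.222,.036,0,0,-.156]));print(x,R.from_rotvec(x[3:]).as_matrix()[:,2],c,np.linalg.norm(e,axis=1).round(1))
E
```

```text
21.0 [-0.068  0.449 -0.779  0.144  0.909 -1.322] [0.4255 0.211  0.0372] 
 [[-0.131 -0.976  0.175]
 [-0.588  0.218  0.779]
 [-0.798 -0.001 -0.602]]
[ 0.433  0.233  0.035  0.003 -0.018 -0.221] [-0.018 -0.001  1.   ] 0.5800623645708319 [0.4 0.3 0.3 0.4 0.4 0.4 0.3 0.5]
```

>>> send_rows(motion="-0.55 0 0 0 0; -0.55 -0.62 0 0.41 0; -0.55 -1.24 0 0.82 0; -0.445 -1.24 0 0.82 0; -0.445 -1.24 0 0.82 0")

```text
clock: 21.6
eef_pos: [0.4281, 0.2265, 0.043]
tool_rot: [-0.56, 0.697, 0.28, 0.349]
ft_force: [1.1, 2.2, 2.3]
grip_width: 0.0616
grasp_force: 10.1
```

>>> send_rows(motion="-0.435 0 0 0 0; -0.435 0 0 0 0")

```text
clock: 21.8
eef_pos: [0.4281, 0.2262, 0.043]
tool_rot: [-0.56, 0.697, 0.28, 0.349]
ft_force: [-1.2, 3.1, 4.5]
grip_width: 0.0615
grasp_force: 24.2
```

>>> send_rows(motion="-0.425 0 0 0 0; -0.425 0 0 0 0")

```text
clock: 22.0
eef_pos: [0.4281, 0.2262, 0.043]
tool_rot: [-0.56, 0.697, 0.28, 0.349]
ft_force: [0.9, 3.9, 5.7]
grip_width: 0.0616
grasp_force: 38.2
```

>>> send_rows(motion="-0.435 0 0 0 0; -0.435 0.24 0 0.18 0; -0.435 0.62 0 -0.16 0; -0.435 0.92 0 -0.56 0; -0.435 1.22 0 -0.96 0")

```text
clock: 22.5
eef_pos: [0.4258, 0.2128, 0.0417]
tool_rot: [-0.56, 0.695, 0.281, 0.352]
ft_force: [2.2, 7.8, 11.7]
grip_width: 0.0615
grasp_force: 38.2
```

```bash
cat > tf.py <<'E'
import dots,sys
from dots import *
np.set_printoptions(precision=3,suppress=True)
dots.RNG=eval(sys.argv[1])
x,c,e=track(np.array(eval(sys.argv[2])));print(x,R.from_rotvec(x[3:]).as_matrix()[:,2],round(c,2),np.linalg.norm(e,axis=1).round(1))
E
python3 st.py; python3 tf.py "(-.5,.2,.1)" "[.43,.222,.036,0,0,-.22]"
```

```text
22.5 [-0.069  0.444 -0.777  0.15   0.92  -1.325] [0.4258 0.2128 0.0417] 
 [[-0.125 -0.977  0.174]
 [-0.58   0.215  0.786]
 [-0.805 -0.003 -0.594]]
[ 0.43   0.222  0.038  0.113 -0.015 -0.22 ] [-0.027 -0.11   0.994] 0.96 [0.5 0.5 0.3 0.5 0.5 0.5 0.5 0.5]
```

The tin is tilting over its front edge, about 6.5° so far. I'll continue along the arc.

>>> send_rows(motion="-0.435 0.4 0 -0.5 0; -0.435 0.78 0 -1.04 0; -0.435 1.2 0 -1.35 0; -0.435 1.6 0 -1.65 0; -0.435 1.93 0 -1.92 0")

```text
clock: 23.1
eef_pos: [0.42, 0.186, 0.0373]
tool_rot: [-0.56, 0.696, 0.281, 0.352]
ft_force: [1.5, 5.7, 10.5]
grip_width: 0.0619
grasp_force: 38.0
```

```bash
python3 st.py; python3 tf.py "(-.9,.1,.1)" "[.425,.2,.043,0.4,0,-.22]"
```

```text
23.1 [-0.141  0.457 -0.763  0.246  0.93  -1.442] [0.42   0.186  0.0373] 
 [[-0.126 -0.976  0.175]
 [-0.581  0.216  0.784]
 [-0.804 -0.003 -0.595]]
[ 0.426  0.2    0.044  0.338 -0.041 -0.221] [-0.077 -0.324  0.943] 1.09 [0.6 0.5 0.4 0.4 0.5 0.7 0.5 0.5]
```

>>> send_rows(motion="-0.435 0.66 0 -0.38 0; -0.435 1.4 0 -0.7 0; -0.435 2.08 0 -0.94 0; -0.435 2.76 0 -1.18 0; -0.435 2.76 0 -1.18 0")

```text
clock: 23.7
eef_pos: [0.4135, 0.1591, 0.0201]
tool_rot: [-0.559, 0.698, 0.28, 0.349]
ft_force: [-0.4, -1.6, 7.9]
grip_width: 0.0615
grasp_force: 38.7
```

```bash
python3 st.py; python3 tf.py "(-1.,.1,.1)" "[.42,.175,.048,0.7,0,-.22]"
```

```text
23.7 [-0.213  0.504 -0.75   0.308  0.928 -1.559] [0.4135 0.1591 0.0201] 
 [[-0.131 -0.976  0.175]
 [-0.585  0.219  0.781]
 [-0.801  0.    -0.599]]
[ 0.42   0.174  0.049  0.795 -0.108 -0.223] [-0.179 -0.695  0.697] 25.69 [ 0.6  0.3  0.5 11.1  0.5  0.5  0.4  0.3]
```

>>> send_rows(motion="-0.435 0.6 0 -0.1 0; -0.435 1.2 0 -0.2 0; -0.435 1.35 0 -0.3 0; -0.435 1.35 0 -0.3 0")

```text
clock: 24.2
eef_pos: [0.4108, 0.1493, 0.0111]
tool_rot: [-0.559, 0.698, 0.28, 0.349]
ft_force: [0.3, 0.8, 7.0]
grip_width: 0.0612
grasp_force: 38.1
```

```bash
python3 st.py; python3 tf.py "(-1.2,.1,.1)" "[.417,.165,.047,0.9,-.11,-.22]"
```

```text
24.2 [-0.241  0.53  -0.744  0.326  0.928 -1.606] [0.4108 0.1493 0.0111] 
 [[-0.131 -0.976  0.174]
 [-0.585  0.218  0.781]
 [-0.801  0.001 -0.599]]
[ 0.416  0.162  0.047  0.983 -0.12  -0.214] [-0.197 -0.812  0.55 ] 25.87 [ 0.6  0.4  0.5 11.2  0.5  0.6  0.5  0.3]
```

>>> send_rows(motion="-1 0 0 -0.5 0; -1 0 0 -3 0; -1 -0.3 0 -6 0; -1 -1 0 -8 0; -1 -1 0 -8 0")

```text
clock: 24.8
eef_pos: [0.3989, 0.0905, 0.0673]
tool_rot: [-0.559, 0.699, 0.278, 0.348]
ft_force: [0.9, 0.0, -0.2]
grip_width: 0.0854
grasp_force: 0.0
```

>>> send_rows(motion="-1 0 0 0 0; -1 0 0 0 0")

```text
clock: 25.0
eef_pos: [0.3972, 0.0928, 0.0656]
tool_rot: [-0.56, 0.698, 0.28, 0.347]
ft_force: [-1.0, -0.0, -0.6]
grip_width: 0.0855
grasp_force: 0.0
```

```bash
python3 st.py; python3 - <<'E'
from h import *
p=proj("scene",[.41,.14,.035])[0].astype(int);t=proj("top",[.41,.14,.035])[0].astype(int);print(p,t)
a=vision.camera("scene")[p[1]-40:p[1]+40,p[0]-40:p[0]+40,::-1];b=vision.camera("top")[t[1]-30:t[1]+30,t[0]-30:t[0]+30,::-1]
f=lambda i:np.clip(cv2.resize(i,(400,400),interpolation=cv2.INTER_CUBIC)*1.3,0,255).astype(np.uint8)
cv2.imwrite("pics/z3.png",np.hstack([f(a),f(b)]))
E
```

```text
25.0 [-0.395  0.431 -0.651  0.72   0.904 -1.858] [0.3972 0.0928 0.0656] 
 [[-0.132 -0.976  0.172]
 [-0.587  0.217  0.78 ]
 [-0.798  0.002 -0.602]]
[317 242] [292 271]
```

View pics/z3.png

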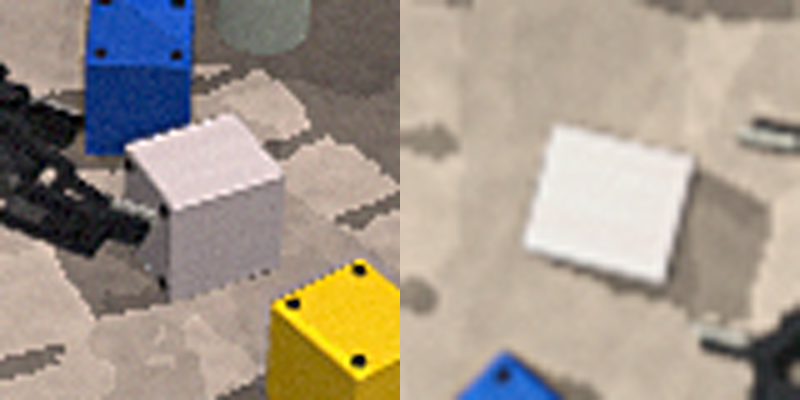

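The tin lies flat on its side, dots towards the gripper. In the top half its upper face has corners (555,127), (693,155), (668,282), (525,248).

```bash
python3 - <<'E'
from h import *
np.set_printoptions(precision=4,suppress=True)
c=np.array([(555,127),(693,155),(668,282),(525,248)],float);px=(c-[400,0])/6.667+[262,241]-.4
w=back("top",px,.07);print(w);m=w.mean(0);print(m)
e=(w[0]-w[3]+w[1]-w[2])/2;l=(w[0]-w[1]+w[3]-w[2])/2;print(np.arctan2(e[1],e[0]),np.arctan2(-l[0],l[1]),np.linalg.norm(e),np.linalg.norm(l))
q=np.load("q.npy");d=m[:2]-q[:2];cc,s=np.cos(q[2]),np.sin(q[2]);print("board",cc*d[0]+s*d[1],-s*d[0]+cc*d[1])
E
python3 go.py "0,0,0"
```

```text
[[0.4454 0.1635 0.07  ]
 [0.4337 0.0978 0.07  ]
 [0.3736 0.1081 0.07  ]
 [0.3879 0.1759 0.07  ]]
[0.4102 0.1363 0.07  ]
-0.19062666367333636 -0.19259927629378532 0.05984976716005985 0.06800600293596962
board -0.02154362066596768 -0.28383922495024794
25.1 [-0.394  0.431 -0.651  0.72   0.904 -1.859] [0.3972 0.0932 0.0657] 
 [[-0.132 -0.976  0.171]
 [-0.587  0.216  0.78 ]
 [-0.799  0.002 -0.602]]
0,0,0 tool cm [ 15.96  36.75 -10.12] len 0.413
```

>>> send_rows(motion="-1 -0.2 -0.2 1.5 0; -1 -0.4 -0.4 3 0; -1 -0.4 -0.4 4.35 0; -1 -0.4 -0.4 4.35 0; -0.435 -0.4 -0.4 4.35 0")

```text
clock: 25.6
eef_pos: [0.4092, 0.1285, 0.0431]
tool_rot: [-0.56, 0.698, 0.28, 0.347]
ft_force: [0.3, -0.5, 0.5]
grip_width: 0.0733
grasp_force: 0.0
```

>>> send_rows(motion="-0.435 0 0 0 0; -0.435 0 0 0 0; -0.435 0 0 0 0")

```text
clock: 25.9
eef_pos: [0.4098, 0.1277, 0.0436]
tool_rot: [-0.559, 0.698, 0.28, 0.348]
ft_force: [-2.7, 0.8, 1.0]
grip_width: 0.062
grasp_force: 23.0
```

```bash
python3 st.py
```

```text
25.9 [-0.296  0.461 -0.697  0.515  0.921 -1.697] [0.4098 0.1277 0.0436] 
 [[-0.132 -0.976  0.173]
 [-0.587  0.218  0.78 ]
 [-0.799  0.001 -0.602]]
```

>>> send_rows(motion="-0.435 0 0 0 0; -0.435 0.24 0 0.18 0; -0.435 0.62 0 -0.16 0; -0.435 0.92 0 -0.56 0; -0.435 1.22 0 -0.96 0")

```text
clock: 26.4
eef_pos: [0.4083, 0.1144, 0.0422]
tool_rot: [-0.559, 0.696, 0.28, 0.352]
ft_force: [1.0, 5.7, 7.9]
grip_width: 0.0615
grasp_force: 22.7
```

>>> send_rows(motion="-0.435 0.4 0 -0.5 0; -0.435 0.78 0 -1.04 0; -0.435 1.2 0 -1.35 0; -0.435 1.6 0 -1.65 0; -0.435 1.93 0 -1.92 0")

```text
clock: 26.9
eef_pos: [0.4026, 0.0876, 0.0379]
tool_rot: [-0.559, 0.697, 0.28, 0.351]
ft_force: [2.2, 4.4, 6.2]
grip_width: 0.0612
grasp_force: 22.4
```

>>> send_rows(motion="-0.435 0.66 0 -0.38 0; -0.435 1.4 0 -0.7 0; -0.435 2.08 0 -0.94 0; -0.435 2.76 0 -1.18 0; -0.435 2.76 0 -1.18 0")

```text
clock: 27.4
eef_pos: [0.3961, 0.0606, 0.0207]
tool_rot: [-0.559, 0.698, 0.279, 0.349]
ft_force: [-0.3, -2.6, 6.1]
grip_width: 0.0617
grasp_force: 22.9
```

>>> send_rows(motion="-0.435 0.6 0 -0.1 0; -0.435 1.2 0 -0.2 0; -0.435 1.35 0 -0.3 0; -0.435 1.35 0 -0.3 0")

```text
clock: 27.8
eef_pos: [0.3929, 0.0509, 0.0114]
tool_rot: [-0.56, 0.698, 0.279, 0.348]
ft_force: [1.3, -0.7, 2.7]
grip_width: 0.0618
grasp_force: 22.8
```

```bash
python3 st.py; python3 - <<'E'
from h import *
P=[.395,.06,.04]
p=proj("scene",P)[0].astype(int);t=proj("top",P)[0].astype(int);print(p,t)
a=vision.camera("scene")[p[1]-40:p[1]+40,p[0]-40:p[0]+40,::-1];b=vision.camera("top")[t[1]-30:t[1]+30,t[0]-30:t[0]+30,::-1]
f=lambda i:np.clip(cv2.resize(i,(400,400),interpolation=cv2.INTER_CUBIC)*1.3,0,255).astype(np.uint8)
cv2.imwrite("pics/z4.png",np.hstack([f(a),f(b)]))
E
```

```text
27.8 [-0.499  0.588 -0.612  0.723  0.875 -2.016] [0.3929 0.0509 0.0114] 
 [[-0.132 -0.976  0.173]
 [-0.587  0.218  0.78 ]
 [-0.799  0.001 -0.602]]
[291 250] [317 276]
```

View pics/z4.png

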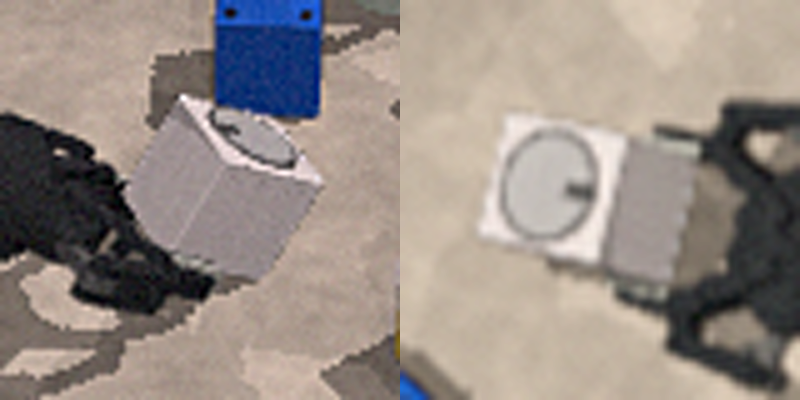

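The tin is tilted well past balance, with the lid turning upwards at top-crop (550,183). I'll release and back off.

>>> send_rows(motion="-1 0 0 -0.5 0; -1 0 0 -3 0; -1 -0.3 0 -6 0; -1 -1 0 -8 0; -1 -2 0 -11 0")

```text
clock: 28.4
eef_pos: [0.3752, -0.0231, 0.094]
tool_rot: [-0.56, 0.698, 0.28, 0.347]
ft_force: [0.0, -0.8, -1.2]
grip_width: 0.0853
grasp_force: 0.0
```

>>> send_rows(motion="-1 -1 0 -4 0; -1 -2 0 -7 0; -1 -2 0 -7 0; -1 -2 0 -7 0")

```text
clock: 28.8
eef_pos: [0.3668, -0.0662, 0.1518]
tool_rot: [-0.56, 0.698, 0.279, 0.348]
ft_force: [-0.0, -1.2, 0.7]
grip_width: 0.0853
grasp_force: 0.0
```

```bash
python3 st.py; python3 - <<'E'
from h import *
P=[.39,.04,.04]
p=proj("scene",P)[0].astype(int);t=proj("top",P)[0].astype(int);print(p,t)
a=vision.camera("scene")[p[1]-50:p[1]+50,p[0]-50:p[0]+50,::-1];b=vision.camera("top")[t[1]-30:t[1]+30,t[0]-30:t[0]+30,::-1]
f=lambda i:np.clip(cv2.resize(i,(400,400),interpolation=cv2.INTER_CUBIC)*1.3,0,255).astype(np.uint8)
cv2.imwrite("pics/z5.png",np.hstack([f(a),f(b)]))
E
```

```text
28.8 [-0.767  0.438 -0.34   1.395  0.749 -2.362] [ 0.3668 -0.0662  0.1518] 
 [[-0.131 -0.976  0.174]
 [-0.589  0.217  0.779]
 [-0.798 -0.    -0.603]]
[284 252] [323 278]
```

View pics/z5.png

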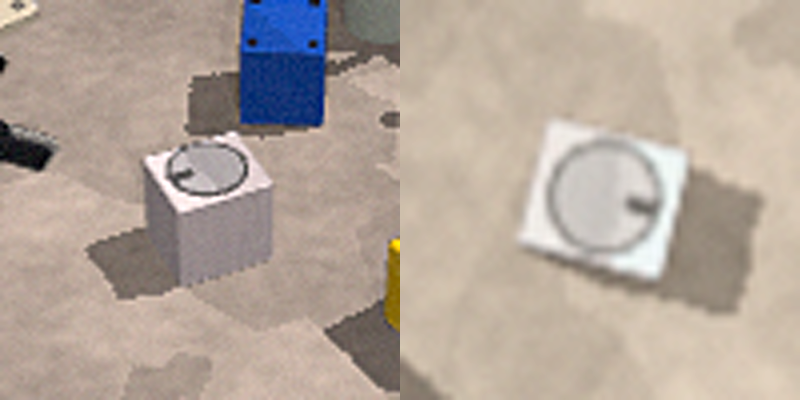

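The tin stands flat with its round lid up, at top-crop (605,197). The gripper is well clear of it, so I'll hand in.

```bash
python3 -c "
from h import *
print(workorder.job_done())"
```

```text
the job is handed in; nothing more can be done
None
```

The tin now stands lid up on the ledge, about 0.38 m out from the board, let go, and I've handed the job in at about 29 s. One lapse: on the first tipping try the tin came off the ledge by about 13 mm (its centre 49 mm up, limit 75 mm) and dropped back flat.

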